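# Exchange the die at the back of the bench tray

## Task

The dark die is next for polishing: first lift the jar and the spray can that hem it in out of the tray and stand both on the green mat, then set the dark die flat in the recess of the turntable, and after that stow the finished bright die on the white spot where the dark one stood. Last, stand the jar and the can back upright in the tray, the jar centred on the yellow spot and the can on the red one. Lower everything into place: drop nothing and tip nothing over.

Things in the scene. Friction and masses are not known exactly. Their poses are not given: they have to be found in the camera images.
- die_dark: next die to polish: dark steel disc, 60 mm diameter, 30 mm high, orange paint ring, 0.6 kg. Origin: centre of the underside, z up. Starts on the white spot at the back of the tray, about 8 mm from jar, can and the tray's rear upstand: no room for fingers until both are gone; then take it with the fingers closing along the tray's y axis
- die_bright: the finished die: bright steel disc of the same size (60 mm diameter, 30 mm high, 0.6 kg) with a blue paint ring. Origin: centre of the underside, z up. At the start it stands on a square wooden board (115 mm wide, 12 mm high)
- jar: amber glass jar of polishing paste with a yellow lid, closed: a straight cylinder 54 mm in diameter, 120 mm high, 0.36 kg. Origin: centre of the underside, z up. Starts upright on the yellow spot. It can be gripped anywhere; 70 to 100 mm above its foot keeps the fingers above the tray's upstand
- can: red spray can with white nozzle cap: straight cylinder 54 mm in diameter up to 107 mm, then a cap 29 mm in diameter up to its full height of 130 mm, 0.32 kg. Origin: centre of the underside, z up. Starts upright on the red spot. Grip it 65 to 95 mm above its foot
- tray: fixed grey steel bench tray, 125 mm (its x) by 340 mm (y), floor 3 mm thick. Origin: centre of the underside; x points from its open front to its back. Rear upstand 50 mm high, inner face at x = +48 mm; front lip 6 mm, end cheeks 25 mm high. A tape roll and a flat tin (56 mm diameter, under 25 mm high) lie at y = 135 and -135 mm
- spot_jar: place of the jar: flat yellow painted disc, 62 mm in diameter with a tab towards the tray's front, on the tray floor. Origin: its centre, at floor height (world z 3 mm). 63 mm to one side of the tray's centre, 8 mm towards the front; it swaps sides with the red spot
- spot_can: place of the can: the same in red, on the other side of the tray's centre. Origin: its centre, at floor height
- spot_die: place of a die: flat white painted disc, 67 mm in diameter with a tab towards the front, on the tray floor, 10 mm behind the tray's centre. Origin: its centre, at floor height
- mat: side area: empty fixed green rubber mat, 130 mm (its x) by 210 mm (its y), 3 mm thick, with room for jar and can side by side, for example 50 mm either way along y from its centre. Origin: centre of the underside, z up
- turntable: fixed polishing turntable: square blue base 124 mm wide, aluminium disc with a round flat recess 82 mm in diameter for the die, its floor 34 mm above the bench and its rim 4 mm higher. Origin: centre of the underside (on the recess's axis), z up; a short locking lever sticks out low on its +x side
Things that resemble listed ones, but are neither listed nor needed, are in the scene too. There is more than one size of the can; the job needs the middle-sized.

How it is judged:
On the way, in this order (a step that is already met when the one before it is completed fails the run):
1. the jar and the can both stand upright and released on the green mat (x of jar in the frame of mat between -0.065 and 0.065 m and y of jar in the frame of mat between -0.105 and 0.105 m and z of jar in the frame of mat between -0.003 and 0.008 m and angle between each of jar, can's own z axis and vertical below 0.1 rad and linear speed of each of jar, can below 0.02 m/s and angular speed of each of jar, can below 0.2 rad/s and contact force between the fingers and jar below 0.05 N and x of can in the frame of mat between -0.065 and 0.065 m and y of can in the frame of mat between -0.105 and 0.105 m and z of can in the frame of mat between -0.003 and 0.008 m and contact force between the fingers and can below 0.05 N), for 0.2 s.
2. the dark die lies flat in the turntable's recess, released, with jar and can still on the mat (all of step 1 and horizontal distance between die_dark and turntable below 0.0125 m and z of die_dark in the frame of turntable between 0.03 and 0.039 m and angle between die_dark's own z axis and vertical below 0.1 rad and linear speed of die_dark below 0.02 m/s and angular speed of die_dark below 0.2 rad/s and contact force between the fingers and die_dark below 0.05 N), for 0.2 s.
3. the bright die lies on the white spot, released, with jar and can still on the mat (all of step 1 and horizontal distance between die_bright and spot_die below 0.012 m and z of die_bright in the frame of spot_die between -0.004 and 0.004 m and angle between die_bright's own z axis and vertical below 0.1 rad and linear speed of die_bright below 0.02 m/s and angular speed of die_bright below 0.2 rad/s and contact force between the fingers and die_bright below 0.05 N), for 0.2 s.
At the end, for the whole second after the job is handed in: Dark die flat in the turntable recess (centre within 12.5 mm of its axis); bright die flat on the white spot, jar upright on the yellow, can upright on the red (centres within 12 mm, on the tray floor, tilt under 0.1 rad); all released and at rest (horizontal distance between die_dark and turntable below 0.0125 m and z of die_dark in the frame of turntable between 0.03 and 0.039 m and angle between each of die_dark, die_bright, jar, can's own z axis and vertical below 0.1 rad and linear speed of each of die_dark, die_bright, jar, can below 0.02 m/s and angular speed of each of die_dark, die_bright, jar, can below 0.2 rad/s and horizontal distance between die_bright and spot_die below 0.012 m and z of die_bright in the frame of spot_die between -0.004 and 0.004 m and horizontal distance between jar and spot_jar below 0.012 m and z of jar in the frame of spot_jar between -0.004 and 0.004 m and horizontal distance between can and spot_can below 0.012 m and z of can in the frame of spot_can between -0.004 and 0.004 m); the robot touches nothing.
It fails at once if the jar, the can or a die is tipped over (tilted more than 0.6 rad) (angle between any of jar, can, die_dark, die_bright's own z axis and vertical above 0.6 rad).
It fails at once if the jar is dropped: it moves faster than 0.7 m/s while the fingers do not hold it (a fall of about 25 mm) (linear speed of jar above 0.7 m/s and contact force between the fingers and jar below 0.05 N).
It fails at once if the can is dropped: it moves faster than 0.7 m/s while the fingers do not hold it (a fall of about 25 mm) (linear speed of can above 0.7 m/s and contact force between the fingers and can below 0.05 N).
It fails at once if the dark die is dropped: it moves faster than 0.7 m/s while the fingers do not hold it (a fall of about 25 mm) (linear speed of die_dark above 0.7 m/s and contact force between the fingers and die_dark below 0.05 N).
It fails at once if the bright die is dropped: it moves faster than 0.7 m/s while the fingers do not hold it (a fall of about 25 mm) (linear speed of die_bright above 0.7 m/s and contact force between the fingers and die_bright below 0.05 N).
It also fails if it takes over 128 s, if anything falls off the work surface, if the arm or the gripper's body presses on something with over 40 N, if the wrist force passes 120 N, or if a joint passes its speed limit or range.

## Robot

A 6-joint arm with a two-finger parallel gripper is mounted at the origin on the work surface. World frame = base frame: x ahead of the robot, y to its left, z up, the work surface at z = 0. Lengths are in m, angles in rad, forces in N, time in s.
With the tool pointing down it reaches from about 0.35 to 0.975 m from the base axis. Payload 4.9 kg.
Tool frame: the origin (TCP) lies midway between the tips of the shut fingers; the grasp point (between the pads) lies 19 mm behind it; z points along the fingers, y is the line along which they close (so a half turn about z gives the same grasp; the last joint's range is limited). The gripper opens to 85 mm and grips with 20 to 120 N. Pads are 22 mm wide; open, the fingers measure 114 mm over their backs; the gripper's body (76 mm by 85 mm) begins 54 mm behind the grasp point. The pads swing forward as they close: fully open they stand 13 mm farther back than shut.
Start: joints at [1.065, 0.053, 1.613, -0, 1.476, -0.119], TCP at [0.236, 0.579, 0.231] pointing down, gripper open.
Joint ranges: [-3.01, 3.01], [-1.01, 2.22], [0.06, 2.58], [-1.02, 4.17], [0.09, 2.62], [-3.14, 3.14]. Speed limits (rad/s): [2.57, 2.57, 3.14, 3.14, 3.14, 3.14].

## Interface

Orientations are given as a unit quaternion [w, x, y, z].
In Python, from plant import state, grab_frame, job_done, cut_out, place_of gives the robot as it stands.
- The arm moves only by the tool jog_arm, never from a script. Its argument "motion" is text: rows parted by semicolons, each of 7 numbers parted by spaces: the opening in per cent of the stroke, from 0 (shut) to 100 (fully open), then the shift along the tool's x, y, z as a fraction of full scale, then the turn, a rotation vector about the tool's x, y, z as a fraction of full scale. A call has exactly 5 rows; each row is the pose to reach, as a shift and turn from the pose commanded when the call began, along the tool's axes at that moment; what a row does not reach only later rows make up. Full scale, the value 1, is 50 cm for a shift and 1.5 rad for a turn. A row lasts 1/8 s, in which the tool goes at most 62.5 mm and 10.7 degrees, less where a joint would pass 70% of its speed; a pose out of reach is approached as far as the arm can. A call with a number of a shift or a turn outside -1 to 1 is refused whole. A call with a gripper value outside its range is refused whole. The fingers move at their own pace and stop on an object; the grip force is fixed at half the most. Time passes only in rows, so rows that repeat a pose let the fingers close, or fill a call up. It gives the time, the measured TCP pose, the force, the opening and the grip force at its end, in the units of the state.
- state(): the state, without advancing time (a new reading comes with each control period).
- grab_frame(name): name is "scene" or "top" or "wrist"; returns a dict with "color" (420x560x3 uint8, red, green, blue), "range_z" (420x560 float32, m along the optical axis (not along the pixel's ray), 0 where there is no reading), "intrinsics" (3x3 intrinsics, pixels), "k1" (the pictures are not rectified: a ray, as slopes to the right and down, at radius r is drawn at 1 + k1 r^2 times it, then the intrinsics apply), "world_from_camera" (4x4, takes a point from camera to world coordinates). Camera axes: x right, y up, looking along -z (the intrinsics and any distortion apply to the point x, -y, -z); pixel columns grow to the right and rows downward; lengths in m; the calibration is good to about 2 mm. A picture is of the moment at which its call begins.
- job_done(): hands the job in; it is judged then, once.
Trained networks look in the newest picture that a camera, given by its name, has taken for a name from the list of things; names that differ only in an ending like _2 or _b are one class to them, and where a whole thing is asked for, a point or a joint stands for the part that bears it (a point fixed in the world has none). Each returns a list of dicts, best first, with "p" (0 to 1); they miss things now and then, are a little off and sometimes report something else, mostly with a low value. They report only what shows in the picture. A call takes as long as a camera call. They do not tell look-alikes from the thing itself.
- cut_out(camera, thing): "pixels" (420x560 bool, what is visible of it).
- place_of(camera, thing): "at" ([x, y, z] in m, in world coordinates, good to about 4 mm: a listed point, or the origin of a listed thing).
The state is a dict: "time": time; "joint_pos": joint angles; "joint_vel": joint speeds; "joint_efforts": joint torques, N m; "tool_pos": TCP position; "tool_rot": TCP orientation; "contact_force": force on the tool from outside, world axes, zero at the start; "ft_torque": the same for the moment, N m; "gripper_width": opening from 0.0 (shut) to 1.0 (fully open); "grasp_force": force on a finger pad.
Only numpy, scipy, OpenCV 4.12 (cv2) and the standard library are available. Lean on these libraries where they do the work, as an engineer would, in place of code of your own. Each camera call takes 0.05 s, during which the arm holds its last target. There are 200 camera calls.

## Working session

There is one attempt and no reset: what is moved stays moved. The work goes in short steps, Python scripts to look and compute and a tool call to move; the robot and the scene stay as the last step left them, time stands still between calls to the robot, and variables do not carry over. Pictures are saved under pics/ and viewed, at most 14 in all, crops included, and the job is handed in when it is done.

Besides the shell and the picture viewer there is one more tool, called after ">>>" as name(argument=value, ...), one argument or row to a line, values as JSON. jog_arm: Moves the arm, as the interface text tells. Shift numbers are shares of 50 cm and turn numbers shares of 1.5 rad, none past 1 either way. Its arguments: {"type":"object","properties":{"motion":{"type":"string"}},"required":["motion"]}

```bash
mkdir -p pics; ls
cat > h.py <<'E'
import numpy as np, cv2
from plant import *
def world(f,u,v):
    "pixel arrays -> world points, by range image"
    K=f["intrinsics"];p=np.stack([np.atleast_1d(u),np.atleast_1d(v)],-1).astype(np.float64)[:,None]
    n=cv2.undistortPoints(p,np.array(K,float),np.array([f["k1"],0,0,0],float))[:,0]
    d=f["range_z"][np.atleast_1d(v).astype(int),np.atleast_1d(u).astype(int)]
    P=np.c_[n[:,0]*d,-n[:,1]*d,-d,np.ones(len(d))]@np.array(f["world_from_camera"]).T
    return P[d>0,:3]
E
python3 - <<'E'
from h import *
s=state();print(s["time"],np.round(s["tool_pos"],4),np.round(s["tool_rot"],4),s["gripper_width"])
fs={}
for c in("scene","top"):
    f=grab_frame(c);fs[c]=f;cv2.imwrite(f"pics/{c}0.png",f["color"][:,:,::-1])
    print(c,np.round(f["world_from_camera"],3).tolist(),f["k1"])
    for t in("die_dark","die_bright","jar","can","tray","spot_jar","spot_can","spot_die","mat","turntable"):
        print(t,[(np.round(r["at"],3).tolist(),round(r["p"],2)) for r in place_of(c,t)[:4]])
print(state()["time"])
E
```

```text
pics
0.0 [0.2355 0.5783 0.2301] [-3.000e-04  1.922e-01  9.814e-01 -1.000e-03] 1.0035888324324638
scene [[-0.646, -0.554, 0.525, 1.237], [0.763, -0.455, 0.459, 0.509], [-0.016, 0.697, 0.717, 0.844], [0.0, 0.0, 0.0, 1.0]] -0.11828569414911447
die_dark [([0.64, -0.045, 0.006], 0.61)]
die_bright [([0.445, 0.322, 0.014], 0.77)]
jar [([0.638, 0.022, 0.003], 0.64)]
can [([0.829, -0.14, -0.002], 0.96), ([0.712, -0.277, 0.004], 0.73), ([0.615, -0.104, 0.002], 0.7)]
tray [([0.631, -0.043, -0.001], 0.64)]
spot_jar [([0.636, 0.025, -0.001], 0.59)]
spot_can [([0.611, -0.104, 0.002], 0.46)]
spot_die []
mat [([0.436, -0.014, 0.001], 0.97)]
turntable [([0.457, -0.34, 0.003], 0.77)]
top [[0.029, 0.993, -0.115, 0.519], [-1.0, 0.028, -0.013, 0.008], [-0.01, 0.115, 0.993, 1.09], [0.0, 0.0, 0.0, 1.0]] -0.06035488810200101
die_dark [([0.638, -0.047, 0.0], 0.57)]
die_bright [([0.447, 0.323, 0.011], 0.94)]
jar [([0.636, 0.019, 0.002], 0.95)]
can [([0.83, -0.132, 0.0], 0.85), ([0.713, -0.277, 0.002], 0.77), ([0.612, -0.103, 0.001], 0.64)]
tray [([0.632, -0.039, 0.001], 0.7)]
spot_jar [([0.644, 0.02, 0.005], 0.64), ([0.445, 0.323, 0.015], 0.32)]
spot_can [([0.614, -0.104, 0.001], 0.66)]
spot_die [([0.647, -0.044, 0.003], 0.51)]
mat [([0.434, -0.01, -0.001], 0.83)]
turntable [([0.454, -0.337, -0.001], 0.79)]
1.1
```

Run:
```python
import cv2,numpy as np
a=cv2.imread("pics/scene0.png");b=cv2.imread("pics/top0.png")
cv2.imwrite("pics/both.png",cv2.resize(np.hstack([a,b]),(800,300),interpolation=cv2.INTER_AREA))
```

```text
(no output)
```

View pics/top0.png

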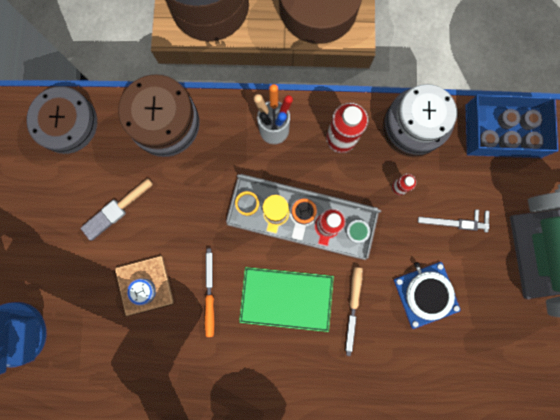

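View pics/scene0.png

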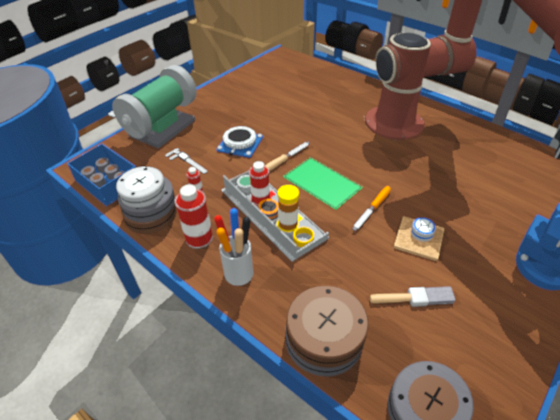

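Top view: the jar's yellow lid is at (276,207), the tray can at (332,222) with the dark die at (304,211) between them. The bright die is on the board at (139,291), the turntable at (432,296) and the mat at (287,300). The can in the tray is the middle-sized one; the larger (348,120) and smaller (405,184) are decoys.

```bash
cat >> h.py <<'E'
def top_pts(f,xy,r,z0,z1):
    v,u=np.mgrid[0:420,0:560];ok=f["range_z"].ravel()>0
    u,v=u.ravel()[ok],v.ravel()[ok]
    P=world(f,u,v);m=(np.hypot(P[:,0]-xy[0],P[:,1]-xy[1])<r)&(P[:,2]>z0)&(P[:,2]<z1)
    return P[m],f["color"][v[m],u[m]]
def circ(P):
    (x,y),r=cv2.minEnclosingCircle(P[:,:2].astype(np.float32)*1000);c=np.median(P,0)
    return np.round([x,y,r],1),np.round(P.mean(0)*1000,1),len(P)
def tool():
    s=state();from scipy.spatial.transform import Rotation as R
    q=s["tool_rot"];M=R.from_quat([q[1],q[2],q[3],q[0]]).as_matrix()
    return np.array(s["tool_pos"]),M
def go(*targets):
    p,M=tool()
    print("tool",np.round(p*1000,1),"yaw of y",round(np.arctan2(-M[0,1],M[1,1]),3),"zaxis",np.round(M[:,2],3))
    for t in targets: print(t,"->",np.round(M.T@(np.array(t)-p)/.5,4))
E
python3 - <<'E'
from h import *
f=grab_frame("top")
for n,xy,r,a,b in[("jar",(.637,.02),.04,.112,.13),("can",(.613,-.103),.04,.1,.115),("cancap",(.613,-.103),.04,.12,.14),
 ("dark",(.639,-.046),.034,.027,.04),("bright",(.446,.322),.04,.035,.05),("board",(.446,.322),.09,.008,.018),
 ("ttrim",(.455,-.338),.075,.030,.045),("bigcan",(.83,-.135),.06,.1,.3),("cup",(.8,.02),.07,.05,.3)]:
    P,c=top_pts(f,xy,r,a,b);print(n,*circ(P),"zmax",P[:,2].max().round(3))
P,c=top_pts(f,(.435,-.012),.2,-.005,.012);c=c.astype(int);g=P[(c[:,1]>c[:,0]+60)&(c[:,1]>c[:,2]+40)]
print("mat",cv2.minAreaRect(g[:,:2].astype(np.float32)*1000))
P,c=top_pts(f,(.455,-.338),.12,.002,.035);c=c.astype(int);g=P[(c[:,2]>c[:,0]+50)]
print("base",cv2.minAreaRect(g[:,:2].astype(np.float32)*1000))
P,c=top_pts(f,(.632,-.041),.2,.044,.056);print("upstand",cv2.minAreaRect(P[:,:2].astype(np.float32)*1000))
for t in("tray",):
    m=cut_out("top",t)[0]["pixels"];v,u=np.nonzero(m);P=world(f,u,v);P=P[P[:,2]<.06];print(cv2.minAreaRect(P[:,:2].astype(np.float32)*1000))
E
```

```text
jar [638.1  18.2  27.5] [637.5  18.3 123.6] 502 zmax 0.128
can [ 613.4 -106.3   27.7] [ 611.  -104.3  111.7] 163 zmax 0.115
cancap [ 613.2 -105.4   19.9] [ 612.4 -104.6  131.5] 181 zmax 0.139
dark [642.5 -48.4  29.8] [642.2 -48.   34.6] 514 zmax 0.04
bright [443.1 324.4  30.3] [443.1 323.7  43. ] 543 zmax 0.048
board [456.7 324.5  79. ] [461.2 322.9  12.8] 1746 zmax 0.018
ttrim [ 453.1 -342.4   55.2] [ 453.5 -341.3   36.7] 1715 zmax 0.044
bigcan [ 827.9 -136.    38.5] [ 819.3 -131.8  153.6] 1118 zmax 0.182
cup [840.3  26.4  40.4] [835.5  27.4 140.1] 974 zmax 0.197
mat ((434.94683837890625, -12.68487548828125), (209.35386657714844, 129.9996337890625), 85.97099304199219)
base ((453.09844970703125, -342.2586669921875), (124.11100006103516, 123.96076202392578), 21.44927406311035)
upstand ((707.5980834960938, -45.9832763671875), (263.7100524902344, 268.9396057128906), 25.321340560913086)
((632.1429443359375, -45.607513427734375), (349.92132568359375, 132.68531799316406), 77.22892761230469)
```

```bash
python3 -c "
from h import *
go((.36,.40,.25),(.45,.28,.25))"
```

```text
tool [235.8 578.8 231.3] yaw of y -0.387 zaxis [ 0.  0. -1.]
(0.36, 0.4, 0.25) -> [-0.365  -0.2374 -0.0374]
(0.45, 0.28, 0.25) -> [-0.6223 -0.3918 -0.0374]
```

>>> jog_arm(
  motion="100 -0.124 -0.078 -0.01 0 0 -0.117; 100 -0.25 -0.156 -0.02 0 0 -0.117; 100 -0.37 -0.235 -0.03 0 0 -0.117; 100 -0.5 -0.313 -0.037 0 0 -0.117; 100 -0.622 -0.392 -0.037 0 0 -0.117",
)

```text
time: 1.82
tool_pos: [0.4186, 0.3237, 0.2493]
tool_rot: [0.001, 0.105, 0.994, 0.0]
contact_force: [1.0, -0.2, -1.0]
gripper_width: 1.001
grasp_force: 0.0
```

```bash
python3 -c "
from h import *
go((.638,.0182,.25),(.638,.0182,.068))"
```

```text
tool [418.6 323.7 249.3] yaw of y -0.211 zaxis [ 0.001  0.001 -1.   ]
(0.638, 0.0182, 0.25) -> [-0.5571 -0.5056 -0.0013]
(0.638, 0.0182, 0.068) -> [-0.5567 -0.506   0.3627]
```

>>> jog_arm(
  motion="100 -0.08 -0.08 0 0 0 0; 100 -0.16 -0.16 0 0 0 0; 100 -0.24 -0.24 0 0 0 0; 100 -0.32 -0.3 0 0 0 0; 100 -0.32 -0.3 0 0 0 0",
)

```text
time: 2.45
tool_pos: [0.544, 0.1426, 0.2486]
tool_rot: [-0.0, 0.108, 0.994, -0.0]
contact_force: [0.0, 0.1, -0.7]
gripper_width: 0.997
grasp_force: 0.0
```

```bash
python3 -c "
from h import *
go((.638,.0182,.25),(.638,.0182,.068))"
```

```text
tool [544.  142.6 248.6] yaw of y -0.216 zaxis [-0. -0. -1.]
(0.638, 0.0182, 0.25) -> [-0.2369 -0.2027 -0.0028]
(0.638, 0.0182, 0.068) -> [-0.2369 -0.2025  0.3612]
```

>>> jog_arm(
  motion="100 -0.08 -0.068 0 0 0 0; 100 -0.16 -0.136 0 0 0 0; 100 -0.237 -0.203 0 0 0 0; 100 -0.237 -0.203 0.05 0 0 0; 100 -0.237 -0.203 0.1 0 0 0",
)

```text
time: 3.08
tool_pos: [0.6373, 0.0215, 0.1984]
tool_rot: [0.0, 0.106, 0.994, 0.0]
contact_force: [-0.2, 0.3, 0.0]
gripper_width: 1.002
grasp_force: 0.0
```

Run:
```python
from h import *
go((.638,.0182,.068))
f=grab_frame("wrist");cv2.imwrite("pics/w1.png",f["color"][:,:,::-1])
P,c=top_pts(f,(.638,.018),.04,.112,.13);print(circ(P) if len(P) else 0)
for t in("jar","can","die_dark"):print(t,[(np.round(r["at"],4),round(r["p"],2)) for r in place_of("wrist",t)[:3]])
```

```text
tool [637.3  21.5 198.4] yaw of y -0.211 zaxis [ 0.001  0.    -1.   ]
(0.638, 0.0182, 0.068) -> [-0.0026 -0.0063  0.2607]
(array([637.1,  19.2,  27.9]), array([635.2,  19.9, 122.2]), 5753)
jar [(array([ 6.413e-01,  2.360e-02, -4.000e-04]), 0.59)]
can [(array([ 8.290e-01, -1.376e-01,  6.000e-04]), 0.97), (array([ 0.6134, -0.1051,  0.0069]), 0.73), (array([ 0.7108, -0.2763,  0.0024]), 0.63)]
die_dark [(array([ 0.6462, -0.0474,  0.0036]), 0.88)]
```

View pics/w1.png

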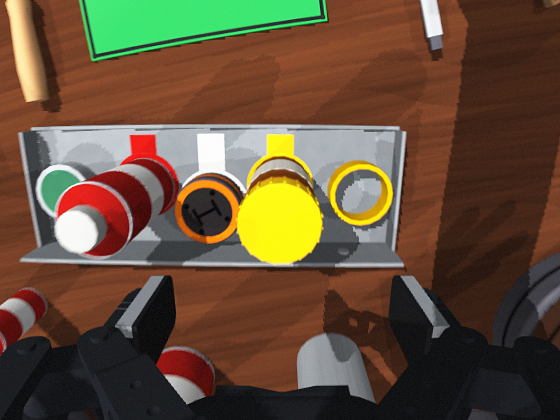

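The wrist view shows the jar lid at (280,222) centred between the fingers, with the tray level in the picture. So the yaw is right, and I'll descend and grip.

>>> jog_arm(
  motion="100 -0.002 -0.005 0.08 0 0 0; 100 -0.002 -0.005 0.16 0 0 0; 100 -0.002 -0.005 0.22 0 0 0; 100 -0.002 -0.005 0.26 0 0 0; 100 -0.002 -0.005 0.26 0 0 0",
)

```text
time: 3.9
tool_pos: [0.6371, 0.0187, 0.0681]
tool_rot: [-0.001, 0.105, 0.994, -0.0]
contact_force: [0.3, -0.4, 0.8]
gripper_width: 1.001
grasp_force: 0.0
```

>>> jog_arm(
  motion="30 0 0 0 0 0 0; 30 0 0 0 0 0 0; 30 0 0 0 0 0 0; 30 0 0 0 0 0 0; 30 0 0 0 0 0 0",
)

```text
time: 4.53
tool_pos: [0.6392, 0.0185, 0.0711]
tool_rot: [0.002, 0.105, 0.994, 0.0]
contact_force: [-0.3, 2.0, 6.1]
gripper_width: 0.623
grasp_force: 63.1
```

Run:
```python
from h import *
p,M=tool();z=p[2]
go((p[0],p[1],z+.17),(.4385,.037,z+.17),(.4385,.037,z))
```

```text
tool [639.2  18.5  71.1] yaw of y -0.211 zaxis [ 0.004  0.    -1.   ]
(np.float64(0.639246343675454), np.float64(0.01848334062403592), np.float64(0.24114409612945575)) -> [-1.3e-03  3.0e-04 -3.4e-01]
(0.4385, 0.037, np.float64(0.24114409612945575)) -> [ 0.399  -0.0477 -0.3416]
(0.4385, 0.037, np.float64(0.07114409612945574)) -> [ 0.4003 -0.048  -0.0016]
```

>>> jog_arm(
  motion="30 0 0 -0.06 0 0 0; 30 0 0 -0.14 0 0 0; 30 0 0 -0.22 0 0 0; 30 0 0 -0.3 0 0 0; 30 0 0 -0.3 0 0 0",
)

```text
time: 5.15
tool_pos: [0.6395, 0.0181, 0.2225]
tool_rot: [0.004, 0.105, 0.994, -0.0]
contact_force: [0.3, 0.1, -3.1]
gripper_width: 0.619
grasp_force: 63.8
```

>>> jog_arm(
  motion="30 0.1 -0.012 0 0 0 0; 30 0.2 -0.024 0 0 0 0; 30 0.3 -0.036 0 0 0 0; 30 0.4 -0.048 0 0 0 0; 30 0.4 -0.048 0 0 0 0",
)

```text
time: 5.78
tool_pos: [0.4326, 0.0374, 0.2142]
tool_rot: [-0.003, 0.105, 0.994, -0.0]
contact_force: [0.5, 0.0, -3.9]
gripper_width: 0.62
grasp_force: 63.9
```

Run:
```python
from h import *
go((.4385,.037,.0725))
```

```text
tool [432.6  37.4 214.2] yaw of y -0.211 zaxis [-0.006  0.    -1.   ]
(0.4385, 0.037, 0.0725) -> [-0.0132  0.002   0.2833]
```

>>> jog_arm(
  motion="30 -0.01 0 0.08 0 0 0; 30 -0.01 0 0.16 0 0 0; 30 -0.01 0 0.22 0 0 0; 30 -0.01 0 0.265 0 0 0; 30 -0.01 0 0.265 0 0 0",
)

```text
time: 6.4
tool_pos: [0.4392, 0.0359, 0.0821]
tool_rot: [-0.004, 0.106, 0.994, -0.0]
contact_force: [-0.5, 0.1, -2.7]
gripper_width: 0.62
grasp_force: 64.0
```

Run:
```python
from h import *
go((.4385,.037,.0715))
```

```text
tool [439.2  35.9  82.1] yaw of y -0.211 zaxis [-0.008  0.001 -1.   ]
(0.4385, 0.037, 0.0715) -> [0.0017 0.0019 0.0213]
```

>>> jog_arm(
  motion="30 0 0 0.006 0 0 0; 30 0 0 0.012 0 0 0; 30 0 0 0.018 0 0 0; 30 0 0 0.021 0 0 0; 30 0 0 0.021 0 0 0",
)

```text
time: 7.02
tool_pos: [0.4419, 0.0358, 0.0757]
tool_rot: [0.0, 0.105, 0.994, -0.0]
contact_force: [-0.5, 0.6, -3.1]
gripper_width: 0.618
grasp_force: 64.0
```

>>> jog_arm(
  motion="30 0 0 0.003 0 0 0; 30 0 0 0.005 0 0 0; 30 0 0 0.007 0 0 0; 30 0 0 0.008 0 0 0; 30 0 0 0.008 0 0 0",
)

```text
time: 7.65
tool_pos: [0.4419, 0.0358, 0.0716]
tool_rot: [-0.0, 0.105, 0.994, -0.0]
contact_force: [-0.1, -0.1, -3.7]
gripper_width: 0.622
grasp_force: 64.0
```

>>> jog_arm(
  motion="30 0 0 0.002 0 0 0; 30 0 0 0.004 0 0 0; 30 0 0 0.004 0 0 0; 30 0 0 0.004 0 0 0; 30 0 0 0.004 0 0 0",
)

```text
time: 8.28
tool_pos: [0.4424, 0.0357, 0.0712]
tool_rot: [0.0, 0.105, 0.994, -0.0]
contact_force: [-4.0, 0.4, 6.0]
gripper_width: 0.619
grasp_force: 64.9
```

>>> jog_arm(
  motion="100 0 0 0 0 0 0; 100 0 0 0 0 0 0; 100 0 0 0 0 0 0; 100 0 0 0 0 0 0; 100 0 0 -0.06 0 0 0",
)

```text
time: 8.9
tool_pos: [0.4396, 0.036, 0.0973]
tool_rot: [-0.003, 0.105, 0.994, -0.0]
contact_force: [-0.4, 0.9, -0.4]
gripper_width: 1.003
grasp_force: 0.0
```

>>> jog_arm(
  motion="100 0 0 -0.06 0 0 0; 100 0 0 -0.16 0 0 0; 100 0 0 -0.26 0 0 0; 100 0 0 -0.3 0 0 0; 100 0 0 -0.3 0 0 0",
)

```text
time: 9.52
tool_pos: [0.4426, 0.0357, 0.2508]
tool_rot: [0.001, 0.105, 0.994, 0.0]
contact_force: [-0.3, -0.5, -1.0]
gripper_width: 1.001
grasp_force: 0.0
```

Run:
```python
from h import *
go((.613,-.105,.24),(.613,-.105,.063))
```

```text
tool [442.6  35.7 250.8] yaw of y -0.211 zaxis [ 0.003 -0.    -1.   ]
(0.613, -0.105, 0.24) -> [-0.3922 -0.2037  0.0225]
(0.613, -0.105, 0.063) -> [-0.3913 -0.2039  0.3765]
```

>>> jog_arm(
  motion="100 -0.098 -0.051 0.005 0 0 0; 100 -0.196 -0.102 0.01 0 0 0; 100 -0.294 -0.153 0.02 0 0 0; 100 -0.392 -0.204 0.02 0 0 0; 100 -0.392 -0.204 0.06 0 0 0",
)

```text
time: 10.15
tool_pos: [0.6133, -0.1073, 0.2164]
tool_rot: [-0.001, 0.107, 0.994, 0.0]
contact_force: [-0.5, -0.3, -0.4]
gripper_width: 0.999
grasp_force: 0.0
```

Run:
```python
from h import *
f=grab_frame("wrist")
P,c=top_pts(f,(.613,-.105),.045,.1,.115);print(circ(P))
P,c=top_pts(f,(.613,-.105),.03,.12,.14);print(circ(P))
f=grab_frame("top")
P,c=top_pts(f,(.44,.036),.04,.112,.13);print("jar",circ(P))
go((.613,-.105,.063))
```

```text
(array([ 612.3, -104.5,   27.5]), array([ 607.3, -103.7,  111.3]), 1981)
(array([ 611.1, -104.6,   15.2]), array([ 610.4, -104.4,  131.6]), 1585)
jar (array([441.4,  34.9,  27.7]), array([441.8,  35.4, 123.7]), 538)
tool [ 609.3 -104.4  213. ] yaw of y -0.212 zaxis [-0.01   0.003 -1.   ]
(0.613, -0.105, 0.063) -> [-0.0108  0.      0.2999]
```

>>> jog_arm(
  motion="100 -0.003 0 0.08 0 0 0; 100 -0.003 0 0.16 0 0 0; 100 -0.003 0 0.24 0 0 0; 100 -0.003 0 0.3 0 0 0; 100 -0.003 0 0.3 0 0 0",
)

```text
time: 10.88
tool_pos: [0.6097, -0.1034, 0.0658]
tool_rot: [-0.004, 0.105, 0.994, 0.001]
contact_force: [0.4, 1.0, 0.4]
gripper_width: 0.996
grasp_force: 0.0
```

>>> jog_arm(
  motion="30 0 0 0 0 0 0; 30 0 0 0 0 0 0; 30 0 0 0 0 0 0; 30 0 0 0 0 0 0; 30 0 0 0 0 0 0",
)

```text
time: 11.5
tool_pos: [0.6152, -0.1055, 0.0723]
tool_rot: [0.002, 0.105, 0.994, -0.0]
contact_force: [0.2, 1.6, 6.0]
gripper_width: 0.62
grasp_force: 63.5
```

Run:
```python
from h import *
go((.4325,-.0635,.063))
```

```text
tool [ 615.2 -105.5   72.3] yaw of y -0.211 zaxis [ 0.004 -0.001 -1.   ]
(0.4325, -0.0635, 0.063) -> [0.375  0.0055 0.0172]
```

>>> jog_arm(
  motion="30 0 0 -0.06 0 0 0; 30 0 0 -0.14 0 0 0; 30 0 0 -0.22 0 0 0; 30 0 0 -0.3 0 0 0; 30 0 0 -0.3 0 0 0",
)

```text
time: 12.12
tool_pos: [0.6155, -0.1061, 0.2237]
tool_rot: [0.004, 0.105, 0.994, -0.001]
contact_force: [-0.3, 0.7, -3.4]
gripper_width: 0.614
grasp_force: 63.8
```

>>> jog_arm(
  motion="30 0.1 0.002 0 0 0 0; 30 0.2 0.004 0 0 0 0; 30 0.3 0.006 0 0 0 0; 30 0.375 0.006 0 0 0 0; 30 0.375 0.006 0 0 0 0",
)

```text
time: 12.75
tool_pos: [0.428, -0.0623, 0.2162]
tool_rot: [-0.002, 0.106, 0.994, 0.0]
contact_force: [0.6, -1.1, -3.5]
gripper_width: 0.621
grasp_force: 63.8
```

Run:
```python
from h import *
go((.4325,-.0635,.0725))
```

```text
tool [428.  -62.3 216.2] yaw of y -0.211 zaxis [-0.004  0.001 -1.   ]
(0.4325, -0.0635, 0.0725) -> [-0.0105 -0.0006  0.2873]
```

>>> jog_arm(
  motion="30 -0.006 0 0.08 0 0 0; 30 -0.006 0 0.16 0 0 0; 30 -0.006 0 0.23 0 0 0; 30 -0.006 0 0.28 0 0 0; 30 -0.006 0 0.28 0 0 0",
)

```text
time: 13.38
tool_pos: [0.4313, -0.063, 0.0757]
tool_rot: [-0.004, 0.106, 0.994, 0.001]
contact_force: [-0.2, -0.3, -3.2]
gripper_width: 0.613
grasp_force: 63.9
```

>>> jog_arm(
  motion="30 0 0 0.003 0 0 0; 30 0 0 0.006 0 0 0; 30 0 0 0.01 0 0 0; 30 0 0 0.01 0 0 0; 30 0 0 0.01 0 0 0",
)

```text
time: 14.0
tool_pos: [0.434, -0.0638, 0.0749]
tool_rot: [0.0, 0.105, 0.994, -0.0]
contact_force: [-0.5, 0.2, -3.5]
gripper_width: 0.619
grasp_force: 63.9
```

>>> jog_arm(
  motion="30 0 0 0.002 0 0 0; 30 0 0 0.004 0 0 0; 30 0 0 0.006 0 0 0; 30 0 0 0.006 0 0 0; 30 0 0 0.006 0 0 0",
)

```text
time: 14.62
tool_pos: [0.4341, -0.0638, 0.0724]
tool_rot: [0.0, 0.105, 0.994, -0.0]
contact_force: [-3.3, 1.5, 4.5]
gripper_width: 0.62
grasp_force: 64.3
```

>>> jog_arm(
  motion="30 0 0 0.001 0 0 0; 30 0 0 0.002 0 0 0; 30 0 0 0.002 0 0 0; 30 0 0 0.002 0 0 0; 30 0 0 0.002 0 0 0",
)

```text
time: 15.25
tool_pos: [0.4344, -0.0638, 0.0724]
tool_rot: [0.0, 0.105, 0.994, -0.0]
contact_force: [-5.7, 2.1, 11.7]
gripper_width: 0.618
grasp_force: 64.9
```

Touched down. Release and rise, then look from above.

>>> jog_arm(
  motion="100 0 0 0 0 0 0; 100 0 0 0 0 0 0; 100 0 0 0 0 0 0; 100 0 0 0 0 0 0; 100 0 0 -0.06 0 0 0",
)

```text
time: 15.88
tool_pos: [0.4317, -0.0631, 0.0983]
tool_rot: [-0.003, 0.106, 0.994, 0.001]
contact_force: [0.8, -0.2, -0.2]
gripper_width: 0.997
grasp_force: 0.0
```

>>> jog_arm(
  motion="100 0 0 -0.08 0 0 0; 100 0 0 -0.18 0 0 0; 100 0 0 -0.28 0 0 0; 100 0 0 -0.34 0 0 0; 100 0 0 -0.34 0 0 0",
)

```text
time: 16.5
tool_pos: [0.4352, -0.0642, 0.2738]
tool_rot: [0.003, 0.105, 0.994, -0.001]
contact_force: [-0.7, -0.5, -0.4]
gripper_width: 0.997
grasp_force: 0.0
```

Run:
```python
from h import *
f=grab_frame("top");cv2.imwrite("pics/t2.png",f["color"][:,:,::-1])
for n,xy in[("jar",(.441,.035)),("can",(.434,-.064))]:
    P,c=top_pts(f,xy,.04,.1,.135);print(n,circ(P))
P,c=top_pts(f,(.642,-.048),.04,.027,.04);print("dark",circ(P))
P,c=top_pts(f,(.626,-.043),.12,-.003,.01);c=c.astype(int);r,g,b=c.T
for n,m,xy in[("yel",(r>150)&(g>120)&(b<90),(.638,.018)),("red",(r>120)&(g<70)&(b<70),(.613,-.105)),("white",(r>170)&(g>170)&(b>160),(.642,-.048))]:
    q=P[m];q=q[np.hypot(*(q[:,:2]-xy).T)<.07]
    if len(q): print(n,len(q),np.round(q.mean(0)*1000,1),cv2.minAreaRect(q[:,:2].astype(np.float32)*1000))
for n in("spot_jar","spot_can","spot_die"):print(n,[(np.round(x["at"],4),round(x["p"],2)) for x in place_of("top",n)[:2]])
go((.642,-.048,.25),(.642,-.048,.008))
```

```text
jar (array([441.5,  35.4,  27.6]), array([442. ,  35.5, 123.5]), 541)
can (array([453.6, -79.3,   2.1]), array([453.6, -79.8, 111.3]), 4)
dark (array([647.4, -49.4,  34.4]), array([642.8, -48.3,  34.5]), 522)
yel 285 [648.   13.2   4.3] ((649.7313232421875, 27.674898147583008), (85.96565246582031, 45.76109313964844), 68.39175415039062)
red 471 [ 607.8 -103.9    4.5] ((603.8072509765625, -105.07218170166016), (69.65320587158203, 53.11448287963867), 0.6341948509216309)
white 656 [608.  -51.2   4. ] ((625.2647705078125, -46.14356994628906), (129.06048583984375, 106.36764526367188), 77.63227081298828)
spot_jar [(array([0.636 , 0.0172, 0.0025]), 0.73)]
spot_can [(array([ 6.135e-01, -1.037e-01, -3.000e-04]), 0.74)]
spot_die [(array([ 0.6474, -0.044 ,  0.0048]), 0.7)]
tool [433.  -63.5 268.4] yaw of y -0.211 zaxis [-0.003  0.001 -1.   ]
(0.642, -0.048, 0.25) -> [-0.4023  0.118   0.0354]
(0.642, -0.048, 0.008) -> [-0.404   0.1178  0.5194]
```

View pics/t2.png

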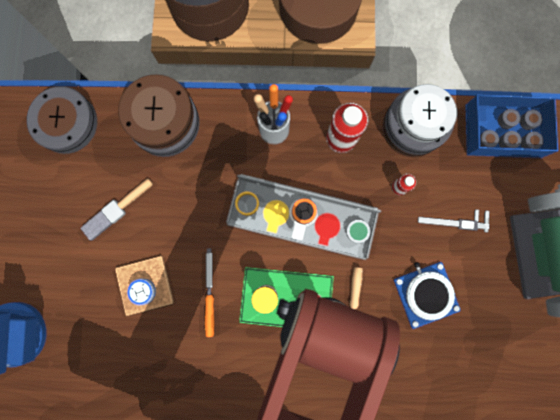

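Top view: the jar stands on the mat at (265,300), and the tray's yellow (275,215) and red (327,228) spots are clear. The dark die is still in place at (304,211).

>>> jog_arm(
  motion="100 -0.1 0.03 0 0 0 0; 100 -0.2 0.06 0.02 0 0 0; 100 -0.3 0.09 0.05 0 0 0; 100 -0.403 0.118 0.12 0 0 0; 100 -0.403 0.118 0.2 0 0 0",
)

```text
time: 17.32
tool_pos: [0.6448, -0.048, 0.1666]
tool_rot: [-0.001, 0.105, 0.994, 0.0]
contact_force: [0.3, -0.4, -0.3]
gripper_width: 1.001
grasp_force: 0.0
```

>>> jog_arm(
  motion="100 0 0 0 0 0 0; 100 0 0 0 0 0 0; 100 0 0 0 0 0 0; 100 0 0 0 0 0 0; 100 0 0 0 0 0 0",
)

```text
time: 17.95
tool_pos: [0.6435, -0.0484, 0.172]
tool_rot: [0.001, 0.106, 0.994, -0.0]
contact_force: [0.5, -0.1, -1.3]
gripper_width: 1.001
grasp_force: 0.0
```

Run:
```python
from h import *
f=grab_frame("wrist");cv2.imwrite("pics/w2.png",f["color"][:,:,::-1])
P,c=top_pts(f,(.642,-.048),.036,.027,.04);print("dark",circ(P))
P,c=top_pts(f,(.626,-.043),.12,-.004,.012);c=c.astype(int);r,g,b=c.T
for n,m,xy in[("yel",(r>150)&(g>120)&(b<90),(.638,.018)),("red",(r>110)&(g<70)&(b<70),(.613,-.105))]:
    q=P[m];q=q[np.hypot(*(q[:,:2]-xy).T)<.05]
    q=q[(q[:,:2]-xy)@np.array([.978,-.21])>-.015]
    if len(q): 
        A=np.c_[2*q[:,:2],np.ones(len(q))]
        h=cv2.convexHull(q[:,:2].astype(np.float32))[:,0].astype(float);A=np.c_[2*h,np.ones(len(h))]
        s=np.linalg.lstsq(A,(h**2).sum(1),rcond=None)[0];print(n,len(q),np.round(s[:2]*1000,1),np.sqrt(s[2]+s[:2]@s[:2]))
for n in("spot_jar","spot_can","spot_die"):print(n,[(np.round(x["at"],4),round(x["p"],2)) for x in place_of("wrist",n)[:2]])
f=grab_frame("top")
for n,xy in[("jar",(.441,.035)),("can",(.434,-.064))]:
    P,c=top_pts(f,xy,.04,.1,.135);print(n,circ(P))
go((.642,-.048,.009))
```

```text
dark (array([641.7, -47. ,  30.1]), array([640.3, -46.7,  33.1]), 4469)
yel 3274 [639.9  24.3] 0.03359595607030504
red 2997 [ 613.4 -104.8] 0.02892157830796449
spot_jar [(array([0.639 , 0.0166, 0.0063]), 0.77)]
spot_can [(array([ 0.6135, -0.1042,  0.0026]), 0.86)]
spot_die []
jar (array([445.5,  49.4,  22.6]), array([446.5,  53.4, 123.3]), 117)
can (array([0., 0., 0.]), array([nan, nan, nan]), 0)
tool [643.2 -48.3 170.7] yaw of y -0.211 zaxis [ 0. -0. -1.]
(0.642, -0.048, 0.009) -> [2.500e-03 1.000e-04 3.235e-01]
  return _methods._mean(a, axis=axis, dtype=dtype,
  ret = um.true_divide(
h.py:17: RuntimeWarning: Mean of empty slice.
  return np.round([x,y,r],1),np.round(P.mean(0)*1000,1),len(P)
```

View pics/w2.png

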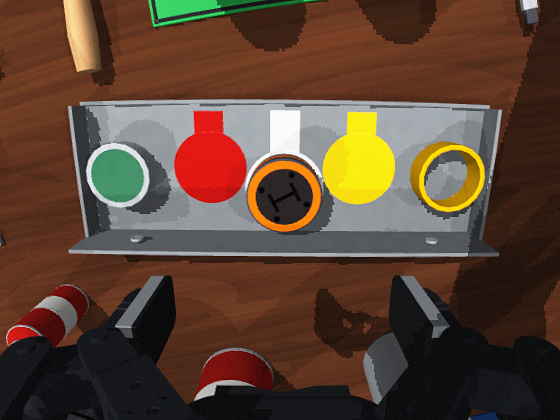

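The wrist view shows the die's orange ring at (284,195) between clear red (210,168) and yellow (359,168) spots, and both fingers have room. Next I'll grip it along the tray's y axis.

>>> jog_arm(
  motion="100 0.001 0.001 0.08 0 0 0; 100 0.001 0.001 0.16 0 0 0; 100 0.001 0.001 0.24 0 0 0; 100 0.001 0.001 0.29 0 0 0; 100 0.001 0.001 0.29 0 0 0",
)

```text
time: 18.82
tool_pos: [0.6405, -0.0473, 0.0226]
tool_rot: [-0.003, 0.105, 0.994, 0.0]
contact_force: [-0.8, -0.6, -0.2]
gripper_width: 1.0
grasp_force: 0.0
```

>>> jog_arm(
  motion="100 0 0 0.015 0 0 0; 100 0 0 0.03 0 0 0; 100 0 0 0.033 0 0 0; 100 0 0 0.033 0 0 0; 100 0 0 0.033 0 0 0",
)

```text
time: 19.45
tool_pos: [0.6431, -0.0478, 0.0096]
tool_rot: [0.0, 0.105, 0.994, -0.0]
contact_force: [0.8, -0.3, 0.4]
gripper_width: 1.003
grasp_force: 0.0
```

>>> jog_arm(
  motion="40 0 0 0 0 0 0; 40 0 0 0 0 0 0; 40 0 0 0 0 0 0; 40 0 0 0 0 0 0; 40 0 0 0 0 0 0",
)

```text
time: 20.08
tool_pos: [0.6435, -0.0475, 0.0101]
tool_rot: [0.001, 0.105, 0.994, 0.0]
contact_force: [-1.0, 0.5, 6.4]
gripper_width: 0.673
grasp_force: 65.7
```

Run:
```python
from h import *
# spot centres from pics/w2 pose are not stored; only targets here
go((.4531,-.3422,.2),(.4531,-.3422,.045))
```

```text
tool [643.5 -47.5  10.1] yaw of y -0.211 zaxis [ 0.001  0.    -1.   ]
(0.4531, -0.3422, 0.2) -> [ 0.2483 -0.6559 -0.3804]
(0.4531, -0.3422, 0.045) -> [ 0.2487 -0.6561 -0.0704]
```

>>> jog_arm(
  motion="40 0 0 -0.06 0 0 0; 40 0 0 -0.14 0 0 0; 40 0.02 -0.05 -0.24 0 0 0; 40 0.05 -0.14 -0.3 0 0 0; 40 0.09 -0.235 -0.33 0 0 0",
)

```text
time: 20.7
tool_pos: [0.5735, -0.1541, 0.1746]
tool_rot: [0.0, 0.105, 0.994, -0.0]
contact_force: [0.4, -0.5, -4.3]
gripper_width: 0.675
grasp_force: 67.1
```

Run:
```python
from h import *
go((.4538,-.3421,.17))
```

```text
tool [ 573.5 -154.1  174.6] yaw of y -0.21 zaxis [ 0.    -0.001 -1.   ]
(0.4538, -0.3421, 0.17) -> [ 0.1557 -0.4176  0.0095]
```

>>> jog_arm(
  motion="40 0.04 -0.106 0 0 0 0; 40 0.08 -0.212 0 0 0 0; 40 0.12 -0.318 0 0 0 0; 40 0.156 -0.418 0 0 0 0; 40 0.156 -0.418 0 0 0 0",
)

```text
time: 21.32
tool_pos: [0.451, -0.3432, 0.1717]
tool_rot: [-0.002, 0.108, 0.994, 0.001]
contact_force: [-0.2, 1.3, -6.0]
gripper_width: 0.679
grasp_force: 67.3
```

>>> jog_arm(
  motion="40 0 0 0 0 0 0; 40 0 0 0 0 0 0; 40 0 0 0 0 0 0; 40 0 0 0.04 0 0 0; 40 0 0 0.1 0 0 0",
)

```text
time: 21.95
tool_pos: [0.4548, -0.3412, 0.1237]
tool_rot: [0.001, 0.105, 0.994, -0.001]
contact_force: [0.1, -0.3, -5.5]
gripper_width: 0.678
grasp_force: 67.3
```

Run:
```python
from h import *
f=grab_frame("wrist");cv2.imwrite("pics/w3.png",f["color"][:,:,::-1])
P,c=top_pts(f,(.4531,-.3422),.085,.030,.042);c=c.astype(int)
print("disc",circ(P[(c.max(1)-c.min(1))<40]))
P,c=top_pts(f,(.4531,-.3422),.11,.002,.03);c=c.astype(int);g=P[(c[:,2]>c[:,0]+50)];print(cv2.minAreaRect(g[:,:2].astype(np.float32)*1000))
z=state()["tool_pos"][2];P,c=top_pts(f,(.4531,-.3422),.05,z+.015,z+.03);print("die",circ(P) if len(P) else 0)
f=grab_frame("top");
for n,xy in[("jar",(.441,.035)),("can",(.434,-.064))]:
    P,c=top_pts(f,xy,.04,.1,.135);print(n,circ(P))
go((.4538,-.3421,.0411))
```

```text
disc (array([ 453. , -342. ,   54.4]), array([ 433.6, -337.7,   34.9]), 12162)
((452.2536315917969, -341.4446716308594), (121.78785705566406, 122.06072235107422), 21.264495849609375)
die (array([ 447.6, -339.7,   42.6]), array([ 448.5, -339.9,  145.6]), 18409)
jar (array([441.4,  35.7,  28. ]), array([441.9,  35.4, 123.6]), 543)
can (array([433.3, -63.9,  27.2]), array([434.1, -62.6, 119.3]), 478)
tool [ 451.5 -338.2  118.4] yaw of y -0.211 zaxis [-0.007  0.007 -1.   ]
(0.4538, -0.3421, 0.0411) -> [-0.0074 -0.0076  0.1545]
```

View pics/w3.png

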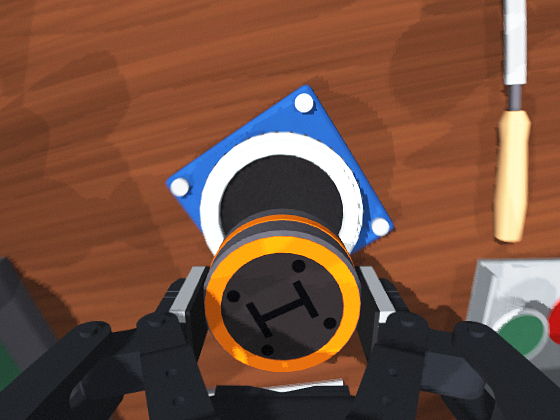

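The wrist view shows the die held level, its ring at (282,303), over the turntable recess at (282,205). From above, jar and can are both upright on the mat.

>>> jog_arm(
  motion="40 0 0 0.05 0 0 0; 40 0 0 0.1 0 0 0; 40 0 0 0.135 0 0 0; 40 0 0 0.135 0 0 0; 40 0 0 0.135 0 0 0",
)

```text
time: 22.68
tool_pos: [0.4548, -0.3418, 0.0578]
tool_rot: [0.001, 0.105, 0.994, -0.001]
contact_force: [0.8, -0.3, -5.4]
gripper_width: 0.674
grasp_force: 67.4
```

Run:
```python
from h import *
go((.4535,-.342,.0411))
```

```text
tool [ 454.8 -341.8   57.8] yaw of y -0.211 zaxis [ 0.001 -0.001 -1.   ]
(0.4535, -0.342, 0.0411) -> [ 0.0025 -0.001   0.0334]
```

>>> jog_arm(
  motion="40 0.002 0 0.01 0 0 0; 40 0.002 0 0.02 0 0 0; 40 0.002 0 0.026 0 0 0; 40 0.002 0 0.03 0 0 0; 40 0.002 0 0.03 0 0 0",
)

```text
time: 23.3
tool_pos: [0.4531, -0.3409, 0.0415]
tool_rot: [-0.0, 0.105, 0.994, 0.0]
contact_force: [-0.1, 0.1, -5.7]
gripper_width: 0.675
grasp_force: 67.4
```

>>> jog_arm(
  motion="40 0 0 0.002 0 0 0; 40 0 0 0.004 0 0 0; 40 0 0 0.006 0 0 0; 40 0 0 0.006 0 0 0; 40 0 0 0.006 0 0 0",
)

```text
time: 23.92
tool_pos: [0.4533, -0.3411, 0.0411]
tool_rot: [-0.0, 0.105, 0.994, 0.0]
contact_force: [-6.7, 5.1, 10.4]
gripper_width: 0.678
grasp_force: 68.9
```

>>> jog_arm(
  motion="100 0 0 -0.003 0 0 0; 100 0 0 -0.003 0 0 0; 100 0 0 -0.003 0 0 0; 100 0 0 -0.003 0 0 0; 100 0 0 -0.06 0 0 0",
)

```text
time: 24.55
tool_pos: [0.4514, -0.3393, 0.0661]
tool_rot: [-0.002, 0.105, 0.994, 0.002]
contact_force: [0.7, 0.2, 0.5]
gripper_width: 1.0
grasp_force: 0.0
```

>>> jog_arm(
  motion="100 0 0 -0.1 0 0 0; 100 0 0 -0.2 0 0 0; 100 0 0 -0.3 0 0 0; 100 0 0 -0.34 0 0 0; 100 0 0 -0.34 0 0 0",
)

```text
time: 25.18
tool_pos: [0.4536, -0.3414, 0.2397]
tool_rot: [0.001, 0.105, 0.994, -0.001]
contact_force: [-0.5, 0.4, 0.4]
gripper_width: 1.001
grasp_force: 0.0
```

Run:
```python
from h import *
f=grab_frame("wrist")
P,c=top_pts(f,(.4535,-.342),.04,.058,.075);print("dark",circ(P))
go((.62,-.05,.27),(.62,.03,.27),(.443,.324,.27),(.443,.324,.019))
```

```text
dark (array([ 452. , -341.2,   30.3]), array([ 450.6, -341.2,   64.1]), 3573)
tool [ 452.9 -340.7  237.5] yaw of y -0.211 zaxis [-0.001  0.001 -1.   ]
(0.62, -0.05, 0.27) -> [-0.2048  0.6386 -0.0648]
(0.62, 0.03, 0.27) -> [-0.1713  0.7951 -0.0647]
(0.443, 0.324, 0.27) -> [ 0.2982  1.2958 -0.0639]
(0.443, 0.324, 0.019) -> [0.2976 1.2954 0.4381]
```

>>> jog_arm(
  motion="100 0.027 0.118 -0.02 0 0 0; 100 0.054 0.236 -0.03 0 0 0; 100 0.081 0.354 -0.03 0 0 0; 100 0.108 0.472 -0.03 0 0 0; 100 0.135 0.59 -0.03 0 0 0",
)

```text
time: 25.85
tool_pos: [0.4474, -0.0363, 0.2502]
tool_rot: [-0.002, 0.106, 0.994, 0.0]
contact_force: [1.1, 0.5, -0.3]
gripper_width: 1.003
grasp_force: 0.0
```

>>> jog_arm(
  motion="100 0.027 0.118 0 0 0 0; 100 0.054 0.236 0 0 0 0; 100 0.081 0.354 0 0 0 0; 100 0.108 0.472 0 0 0 0; 100 0.13 0.57 0 0 0 0",
)

```text
time: 26.48
tool_pos: [0.4434, 0.2557, 0.25]
tool_rot: [-0.002, 0.105, 0.994, -0.001]
contact_force: [0.3, 0.3, 0.9]
gripper_width: 0.998
grasp_force: 0.0
```

Run:
```python
from h import *
go((.443,.324,.17),(.443,.324,.019))
```

```text
tool [443.4 255.7 250. ] yaw of y -0.21 zaxis [-0.005 -0.002 -1.   ]
(0.443, 0.324, 0.17) -> [0.0286 0.1339 0.1597]
(0.443, 0.324, 0.019) -> [0.0273 0.1348 0.4617]
```

>>> jog_arm(
  motion="100 0.012 0.06 0.03 0 0 0; 100 0.027 0.134 0.08 0 0 0; 100 0.027 0.134 0.16 0 0 0; 100 0.027 0.134 0.16 0 0 0; 100 0.027 0.134 0.16 0 0 0",
)

```text
time: 27.1
tool_pos: [0.4458, 0.3219, 0.1731]
tool_rot: [-0.001, 0.106, 0.994, -0.0]
contact_force: [0.5, 0.4, 0.6]
gripper_width: 1.002
grasp_force: 0.0
```

Run:
```python
from h import *
f=grab_frame("wrist");cv2.imwrite("pics/w4.png",f["color"][:,:,::-1])
P,c=top_pts(f,(.443,.324),.045,.035,.05);print("bright",circ(P))
f=grab_frame("top")
v,u=np.mgrid[170:270,220:390];u,v=u.ravel(),v.ravel();c=f["color"][v,u].astype(int);r,g,b=c.T
for n,m in[("yel",(r>150)&(g>120)&(b<80)),("red",(r>110)&(g<70)&(b<70)),("white",(r>190)&(g>190)&(b>190))]:
    im=np.zeros((420,560),np.uint8);im[v[m],u[m]]=255
    k=cv2.morphologyEx(im,cv2.MORPH_OPEN,cv2.getStructuringElement(cv2.MORPH_ELLIPSE,(15,15)))
    N,l,s,ce=cv2.connectedComponentsWithStats(k)
    for i in range(1,N):
        vv,uu=np.nonzero(l==i);P=world(f,uu,vv);print(n,s[i],circ(P))
go((.443,.324,.019))
```

```text
bright (array([443. , 325.6,  30.3]), array([441.4, 325.7,  42.1]), 4736)
red [316 214  23  24 425] (array([ 611.1, -104.9,   27.9]), array([ 611.1, -104.6,    4.7]), 425)
white [289 197  29  33 730] (array([639.4, -46.5,  38.8]), array([640.4, -46.6,   4.5]), 727)
tool [447.  322.3 175.3] yaw of y -0.212 zaxis [ 0.002  0.001 -1.   ]
(0.443, 0.324, 0.019) -> [0.0091 0.0012 0.3125]
```

View pics/w4.png

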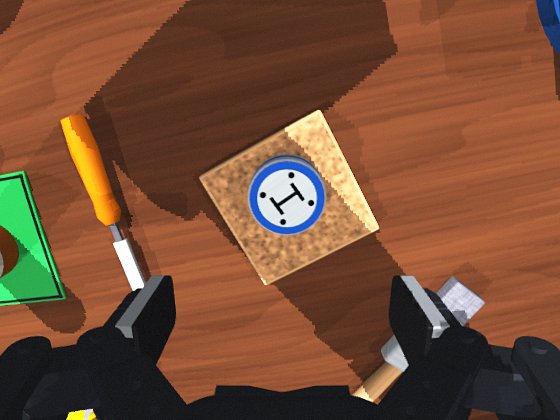

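The bright die, ring centre (287,195), sits on the board and the fingers have room.

>>> jog_arm(
  motion="100 0.007 0.003 0.08 0 0 0; 100 0.007 0.003 0.16 0 0 0; 100 0.007 0.003 0.23 0 0 0; 100 0.007 0.003 0.28 0 0 0; 100 0.007 0.003 0.28 0 0 0",
)

```text
time: 27.82
tool_pos: [0.4424, 0.3238, 0.0329]
tool_rot: [-0.001, 0.106, 0.994, -0.001]
contact_force: [-0.4, -0.5, 0.3]
gripper_width: 0.996
grasp_force: 0.0
```

Run:
```python
from h import *
go((.443,.325,.019))
```

```text
tool [442.4 323.8  32.9] yaw of y -0.212 zaxis [-0.002 -0.001 -1.   ]
(0.443, 0.325, 0.019) -> [-0.0007  0.0027  0.0279]
```

>>> jog_arm(
  motion="100 0 0.002 0.014 0 0 0; 100 0 0.002 0.028 0 0 0; 100 0 0.002 0.028 0 0 0; 100 0 0.002 0.028 0 0 0; 40 0 0.002 0.028 0 0 0",
)

```text
time: 28.45
tool_pos: [0.4434, 0.3256, 0.02]
tool_rot: [0.0, 0.105, 0.994, 0.0]
contact_force: [0.2, 0.1, -0.4]
gripper_width: 0.811
grasp_force: 0.0
```

>>> jog_arm(
  motion="40 0 0 0 0 0 0; 40 0 0 0 0 0 0; 40 0 0 0 0 0 0; 40 0 0 0 0 0 0; 40 0 0 0 0 0 0",
)

```text
time: 29.08
tool_pos: [0.4438, 0.3259, 0.0205]
tool_rot: [0.001, 0.105, 0.994, 0.001]
contact_force: [-0.0, 1.6, 4.5]
gripper_width: 0.676
grasp_force: 66.2
```

>>> jog_arm(
  motion="40 0 0 -0.06 0 0 0; 40 0 0 -0.14 0 0 0; 40 0 0 -0.24 0 0 0; 40 0 0 -0.34 0 0 0; 40 0 0 -0.42 0 0 0",
)

```text
time: 29.7
tool_pos: [0.4423, 0.3248, 0.2293]
tool_rot: [-0.001, 0.106, 0.994, -0.001]
contact_force: [0.6, -0.5, -4.9]
gripper_width: 0.672
grasp_force: 67.2
```

Run:
```python
from h import *
go((.642,-.0475,.23))
```

```text
tool [442.3 324.8 229.3] yaw of y -0.211 zaxis [-0.002 -0.002 -1.   ]
(0.642, -0.0475, 0.23) -> [-0.5469 -0.6441 -0.0012]
```

>>> jog_arm(
  motion="40 -0.077 -0.091 0 0 0 0; 40 -0.154 -0.182 0 0 0 0; 40 -0.231 -0.273 0 0 0 0; 40 -0.308 -0.364 0 0 0 0; 40 -0.385 -0.454 0 0 0 0",
)

```text
time: 30.32
tool_pos: [0.5828, 0.0612, 0.2266]
tool_rot: [-0.002, 0.106, 0.994, -0.0]
contact_force: [0.4, 0.3, -4.5]
gripper_width: 0.673
grasp_force: 67.0
```

Run:
```python
from h import *
go((.642,-.0475,.15))
```

```text
tool [582.8  61.2 226.6] yaw of y -0.211 zaxis [-0.005  0.    -1.   ]
(0.642, -0.0475, 0.15) -> [-0.1621 -0.1876  0.1526]
```

>>> jog_arm(
  motion="40 -0.08 -0.094 0.02 0 0 0; 40 -0.16 -0.188 0.06 0 0 0; 40 -0.16 -0.188 0.12 0 0 0; 40 -0.16 -0.188 0.12 0 0 0; 40 -0.16 -0.188 0.12 0 0 0",
)

```text
time: 30.95
tool_pos: [0.6416, -0.0449, 0.169]
tool_rot: [-0.001, 0.105, 0.994, 0.0]
contact_force: [0.6, 0.2, -5.6]
gripper_width: 0.675
grasp_force: 67.1
```

Run:
```python
from h import *
go((.642,-.0475,.03))
f=grab_frame("wrist");cv2.imwrite("pics/w5.png",f["color"][:,:,::-1])
c=f["color"].astype(int);r,g,b=c[...,0],c[...,1],c[...,2]
K=cv2.getStructuringElement(cv2.MORPH_ELLIPSE,(45,45))
for n,m in[("yel",(r>140)&(g>110)&(b<80)),("red",(r>110)&(g<70)&(b<70)),("white",(r>140)&(g>140)&(b>130)&(c.max(2)-c.min(2)<40))]:
    k=cv2.morphologyEx((m*255).astype(np.uint8),cv2.MORPH_OPEN,K)
    N,l,s,ce=cv2.connectedComponentsWithStats(k)
    for i in range(1,N):
        vv,uu=np.nonzero(l==i);P=world(f,uu,vv)
        if abs(np.median(P[:,2])-.003)<.008: print(n,s[i],circ(P))
for n in("spot_jar","spot_can","spot_die","tray"):print(n,[(np.round(x["at"],4),round(x["p"],2)) for x in place_of("wrist",n)[:2]])
```

```text
tool [641.6 -44.9 169. ] yaw of y -0.211 zaxis [-0.002  0.    -1.   ]
(0.642, -0.0475, 0.03) -> [-0.0024 -0.0049  0.278 ]
yel [ 320  135   72   74 4126] (array([638.6,  19.6,  31.6]), array([638.1,  19. ,   3. ]), 4107)
red [ 170  134   72   74 4114] (array([ 610.9, -104.4,   31.4]), array([ 610.7, -103.9,    3. ]), 4099)
white [ 242  150   79   62 3769] (array([639.1, -45.3,  33.4]), array([634.4, -44.4,   3.3]), 3753)
spot_jar [(array([0.6396, 0.0174, 0.0053]), 0.91)]
spot_can [(array([ 0.6122, -0.1044,  0.0023]), 0.91)]
spot_die [(array([ 0.6458, -0.0458,  0.0042]), 0.92)]
tray []
```

View pics/w5.png

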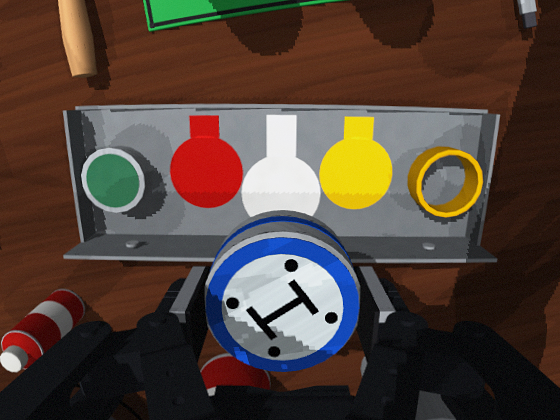

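The wrist view shows the white spot at (281,190) just ahead of the held bright die, with red at (207,172) and yellow at (356,172) free. Lowering next.

>>> jog_arm(
  motion="40 -0.001 -0.003 0.08 0 0 0; 40 -0.001 -0.003 0.16 0 0 0; 40 -0.001 -0.003 0.22 0 0 0; 40 -0.001 -0.003 0.278 0 0 0; 40 -0.001 -0.003 0.278 0 0 0",
)

```text
time: 31.82
tool_pos: [0.6402, -0.0464, 0.0282]
tool_rot: [-0.003, 0.105, 0.994, 0.0]
contact_force: [-0.1, 0.1, -5.1]
gripper_width: 0.676
grasp_force: 67.0
```

>>> jog_arm(
  motion="40 0 0 0 0 0 0; 40 0 0 0.01 0 0 0; 40 0 0 0.02 0 0 0; 40 0 0 0.02 0 0 0; 40 0 0 0.02 0 0 0",
)

```text
time: 32.45
tool_pos: [0.6425, -0.0471, 0.0207]
tool_rot: [0.0, 0.105, 0.994, 0.0]
contact_force: [-0.1, -0.3, -5.8]
gripper_width: 0.67
grasp_force: 67.2
```

Run:
```python
from h import *
go((.642,-.0463,.0115))
```

```text
tool [642.5 -47.1  20.7] yaw of y -0.211 zaxis [ 0.  0. -1.]
(0.642, -0.0463, 0.0115) -> [0.0013 0.0014 0.0184]
```

>>> jog_arm(
  motion="40 0 0.001 0.006 0 0 0; 40 0 0.001 0.012 0 0 0; 40 0 0.001 0.016 0 0 0; 40 0 0.001 0.018 0 0 0; 40 0 0.001 0.018 0 0 0",
)

```text
time: 33.08
tool_pos: [0.6427, -0.0467, 0.0117]
tool_rot: [0.0, 0.105, 0.994, -0.0]
contact_force: [-0.6, 0.6, -5.4]
gripper_width: 0.675
grasp_force: 67.2
```

>>> jog_arm(
  motion="40 0 0 0.002 0 0 0; 40 0 0 0.004 0 0 0; 40 0 0 0.004 0 0 0; 40 0 0 0.004 0 0 0; 40 0 0 0.004 0 0 0",
)

```text
time: 33.7
tool_pos: [0.6428, -0.0467, 0.0116]
tool_rot: [-0.0, 0.105, 0.994, -0.0]
contact_force: [-5.8, 0.8, 5.8]
gripper_width: 0.673
grasp_force: 68.5
```

Touched down at the expected height. Release and rise.

>>> jog_arm(
  motion="100 0 0 -0.002 0 0 0; 100 0 0 -0.002 0 0 0; 100 0 0 -0.002 0 0 0; 100 0 0 -0.002 0 0 0; 100 0 0 -0.06 0 0 0",
)

```text
time: 34.33
tool_pos: [0.6401, -0.0462, 0.0368]
tool_rot: [-0.003, 0.105, 0.994, 0.0]
contact_force: [-0.7, 0.0, 1.3]
gripper_width: 1.0
grasp_force: 0.0
```

>>> jog_arm(
  motion="100 0 0 -0.1 0 0 0; 100 0 0 -0.2 0 0 0; 100 0 0 -0.3 0 0 0; 100 0 0 -0.4 0 0 0; 100 0 0 -0.4 0 0 0",
)

```text
time: 34.95
tool_pos: [0.6454, -0.0471, 0.2466]
tool_rot: [0.006, 0.105, 0.994, -0.0]
contact_force: [0.3, 0.4, 0.4]
gripper_width: 1.003
grasp_force: 0.0
```

Run:
```python
from h import *
f=grab_frame("wrist")
P,c=top_pts(f,(.642,-.047),.034,.027,.04);print("bright",circ(P))
go((.4415,.0353,.25),(.4415,.0353,.068))
```

```text
bright (array([642.4, -47.1,  30.2]), array([641.2, -46.9,  33.1]), 2937)
tool [643.9 -46.9 242.9] yaw of y -0.211 zaxis [ 0.006 -0.001 -1.   ]
(0.4415, 0.0353, 0.25) -> [ 0.4302  0.0758 -0.0166]
(0.4415, 0.0353, 0.068) -> [0.4323 0.0757 0.3474]
```

>>> jog_arm(
  motion="100 0.11 0.019 0 0 0 0; 100 0.22 0.038 0 0 0 0; 100 0.33 0.057 0 0 0 0; 100 0.43 0.076 0 0 0 0; 100 0.43 0.076 0.06 0 0 0",
)

```text
time: 35.62
tool_pos: [0.4392, 0.0366, 0.2104]
tool_rot: [0.002, 0.105, 0.995, 0.0]
contact_force: [0.5, -0.0, -0.5]
gripper_width: 1.002
grasp_force: 0.0
```

>>> jog_arm(
  motion="100 0 0 0 0 0 0; 100 0 0 0 0 0 0; 100 0 0 0 0 0 0; 100 0 0 0 0 0 0; 100 0 0 0 0 0 0",
)

```text
time: 36.25
tool_pos: [0.4407, 0.0355, 0.2101]
tool_rot: [0.0, 0.106, 0.994, -0.0]
contact_force: [-0.0, -0.4, -1.5]
gripper_width: 0.998
grasp_force: 0.0
```

Run:
```python
from h import *
go((.4415,.0353,.068))
```

```text
tool [440.7  35.5 210.1] yaw of y -0.212 zaxis [ 0. -0. -1.]
(0.4415, 0.0353, 0.068) -> [-0.0016 -0.      0.2841]
```

>>> jog_arm(
  motion="100 -0.001 0 0.08 0 0 0; 100 -0.001 0 0.16 0 0 0; 100 -0.001 0 0.23 0 0 0; 100 -0.001 0 0.28 0 0 0; 100 -0.001 0 0.28 0 0 0",
)

```text
time: 36.88
tool_pos: [0.439, 0.0356, 0.0676]
tool_rot: [-0.003, 0.105, 0.994, -0.0]
contact_force: [0.5, 0.7, -0.4]
gripper_width: 1.001
grasp_force: 0.0
```

>>> jog_arm(
  motion="100 0 0 0 0 0 0; 30 0 0 0 0 0 0; 30 0 0 0 0 0 0; 30 0 0 0 0 0 0; 30 0 0 0 0 0 0",
)

```text
time: 37.5
tool_pos: [0.442, 0.0356, 0.0713]
tool_rot: [0.001, 0.105, 0.994, 0.0]
contact_force: [-1.2, 1.3, 5.9]
gripper_width: 0.62
grasp_force: 62.5
```

>>> jog_arm(
  motion="30 0 0 0 0 0 0; 30 0 0 0 0 0 0; 30 0 0 0 0 0 0; 30 0 0 0 0 0 0; 30 0 0 0 0 0 0",
)

```text
time: 38.12
tool_pos: [0.442, 0.0356, 0.0713]
tool_rot: [0.001, 0.105, 0.994, 0.0]
contact_force: [-0.2, 2.0, 5.8]
gripper_width: 0.622
grasp_force: 62.5
```

>>> jog_arm(
  motion="30 0 0 -0.06 0 0 0; 30 0 0 -0.14 0 0 0; 30 0 0 -0.22 0 0 0; 30 0 0 -0.3 0 0 0; 30 0 0 -0.3 0 0 0",
)

```text
time: 38.75
tool_pos: [0.4425, 0.0353, 0.2228]
tool_rot: [0.003, 0.105, 0.994, -0.0]
contact_force: [0.4, -0.1, -4.0]
gripper_width: 0.62
grasp_force: 64.0
```

Run:
```python
from h import *
go((.638,.019,.22))
```

```text
tool [442.5  35.3 222.8] yaw of y -0.211 zaxis [ 0.007 -0.001 -1.   ]
(0.638, 0.019, 0.22) -> [-0.3891  0.0501  0.0081]
```

>>> jog_arm(
  motion="30 -0.1 0.013 0 0 0 0; 30 -0.2 0.026 0 0 0 0; 30 -0.3 0.039 0 0 0 0; 30 -0.388 0.05 0 0 0 0; 30 -0.388 0.05 0 0 0 0",
)

```text
time: 39.38
tool_pos: [0.636, 0.0189, 0.2145]
tool_rot: [-0.003, 0.106, 0.994, -0.0]
contact_force: [-1.6, -0.1, -3.3]
gripper_width: 0.623
grasp_force: 64.0
```

>>> jog_arm(
  motion="30 0 0 0.03 0 0 0; 30 0 0 0.08 0 0 0; 30 0 0 0.12 0 0 0; 30 0 0 0.12 0 0 0; 30 0 0 0.12 0 0 0",
)

```text
time: 40.0
tool_pos: [0.6358, 0.0193, 0.1603]
tool_rot: [0.0, 0.105, 0.994, -0.0]
contact_force: [-0.6, 0.2, -3.5]
gripper_width: 0.62
grasp_force: 64.0
```

Run:
```python
from h import *
go((.6385,.0192,.0713))
```

```text
tool [635.8  19.3 160.3] yaw of y -0.211 zaxis [ 0.001 -0.    -1.   ]
(0.6385, 0.0192, 0.0713) -> [-0.0051  0.0009  0.1779]
```

>>> jog_arm(
  motion="30 -0.005 0.001 0.06 0 0 0; 30 -0.005 0.001 0.12 0 0 0; 30 -0.005 0.001 0.155 0 0 0; 30 -0.005 0.001 0.16 0 0 0; 30 -0.005 0.001 0.16 0 0 0",
)

```text
time: 40.62
tool_pos: [0.6392, 0.0192, 0.081]
tool_rot: [0.001, 0.105, 0.994, 0.0]
contact_force: [-0.1, 1.0, -3.8]
gripper_width: 0.619
grasp_force: 64.1
```

>>> jog_arm(
  motion="30 0 0 0.003 0 0 0; 30 0 0 0.006 0 0 0; 30 0 0 0.01 0 0 0; 30 0 0 0.012 0 0 0; 30 0 0 0.012 0 0 0",
)

```text
time: 41.25
tool_pos: [0.6382, 0.0192, 0.0735]
tool_rot: [-0.0, 0.105, 0.994, -0.0]
contact_force: [-0.4, 0.2, -2.9]
gripper_width: 0.619
grasp_force: 64.1
```

Run:
```python
from h import *
go((.6385,.0192,.0713))
```

```text
tool [638.2  19.2  73.5] yaw of y -0.211 zaxis [-0.  0. -1.]
(0.6385, 0.0192, 0.0713) -> [-0.0007  0.0001  0.0043]
```

>>> jog_arm(
  motion="30 0 0 0.002 0 0 0; 30 0 0 0.004 0 0 0; 30 0 0 0.006 0 0 0; 30 0 0 0.007 0 0 0; 30 0 0 0.007 0 0 0",
)

```text
time: 41.88
tool_pos: [0.6387, 0.0192, 0.0714]
tool_rot: [0.0, 0.105, 0.994, -0.0]
contact_force: [-3.3, -0.5, 5.1]
gripper_width: 0.624
grasp_force: 64.6
```

>>> jog_arm(
  motion="100 0 0 -0.002 0 0 0; 100 0 0 -0.002 0 0 0; 100 0 0 -0.002 0 0 0; 100 0 0 -0.002 0 0 0; 100 0 0 -0.06 0 0 0",
)

```text
time: 42.5
tool_pos: [0.636, 0.0194, 0.0971]
tool_rot: [-0.003, 0.105, 0.994, -0.0]
contact_force: [-0.3, 0.1, 0.0]
gripper_width: 1.0
grasp_force: 0.0
```

>>> jog_arm(
  motion="100 0 0 -0.1 0 0 0; 100 0 0 -0.2 0 0 0; 100 0 0 -0.3 0 0 0; 100 0 0 -0.3 0 0 0; 100 0 0 -0.3 0 0 0",
)

```text
time: 43.12
tool_pos: [0.638, 0.0192, 0.2496]
tool_rot: [-0.0, 0.105, 0.994, -0.0]
contact_force: [0.1, 0.1, -0.3]
gripper_width: 1.001
grasp_force: 0.0
```

Run:
```python
from h import *
f=grab_frame("wrist")
P,c=top_pts(f,(.6385,.019),.04,.112,.13);print("jar",circ(P))
go((.4337,-.0638,.25),(.4337,-.0638,.066))
```

```text
jar (array([637.7,  19.4,  28. ]), array([636. ,  20.2, 122.1]), 3968)
tool [637.5  19.3 248.3] yaw of y -0.211 zaxis [-0.003  0.    -1.   ]
(0.4337, -0.0638, 0.25) -> [ 0.3637 -0.2479 -0.0023]
(0.4337, -0.0638, 0.066) -> [ 0.3627 -0.2478  0.3657]
```

Jar is on its spot. Now the can.

>>> jog_arm(
  motion="100 0.09 -0.062 0 0 0 0; 100 0.18 -0.124 0 0 0 0; 100 0.27 -0.186 0 0 0 0; 100 0.363 -0.248 0 0 0 0; 100 0.363 -0.248 0.05 0 0 0",
)

```text
time: 43.8
tool_pos: [0.4332, -0.0649, 0.2254]
tool_rot: [0.002, 0.107, 0.994, -0.001]
contact_force: [0.7, 0.2, 0.1]
gripper_width: 1.002
grasp_force: 0.0
```

>>> jog_arm(
  motion="100 0 0 0 0 0 0; 100 0 0 0 0 0 0; 100 0 0 0 0 0 0; 100 0 0 0 0 0 0; 100 0 0 0 0 0 0",
)

```text
time: 44.42
tool_pos: [0.4351, -0.0639, 0.2255]
tool_rot: [0.0, 0.105, 0.994, -0.0]
contact_force: [-0.3, -0.2, 0.9]
gripper_width: 0.999
grasp_force: 0.0
```

Run:
```python
from h import *
go((.4337,-.0638,.067))
```

```text
tool [435.1 -63.9 225.5] yaw of y -0.211 zaxis [ 0. -0. -1.]
(0.4337, -0.0638, 0.067) -> [ 0.0029 -0.0004  0.3169]
```

>>> jog_arm(
  motion="100 0.002 0 0.08 0 0 0; 100 0.002 0 0.16 0 0 0; 100 0.002 0 0.24 0 0 0; 100 0.002 0 0.3 0 0 0; 100 0.002 0 0.315 0 0 0",
)

```text
time: 45.05
tool_pos: [0.4323, -0.0632, 0.0656]
tool_rot: [-0.002, 0.105, 0.994, 0.0]
contact_force: [0.3, 0.1, 0.6]
gripper_width: 1.003
grasp_force: 0.0
```

>>> jog_arm(
  motion="100 0 0 0 0 0 0; 30 0 0 0 0 0 0; 30 0 0 0 0 0 0; 30 0 0 0 0 0 0; 30 0 0 0 0 0 0",
)

```text
time: 45.68
tool_pos: [0.4352, -0.064, 0.0695]
tool_rot: [0.002, 0.105, 0.994, -0.0]
contact_force: [-0.1, 2.0, 6.1]
gripper_width: 0.619
grasp_force: 62.8
```

>>> jog_arm(
  motion="30 0 0 0 0 0 0; 30 0 0 0 0 0 0; 30 0 0 0 0 0 0; 30 0 0 0 0 0 0; 30 0 0 0 0 0 0",
)

```text
time: 46.3
tool_pos: [0.4352, -0.064, 0.0695]
tool_rot: [0.002, 0.105, 0.994, -0.0]
contact_force: [-1.0, 1.5, 6.4]
gripper_width: 0.618
grasp_force: 62.8
```

>>> jog_arm(
  motion="30 0 0 -0.06 0 0 0; 30 0 0 -0.14 0 0 0; 30 0 0 -0.22 0 0 0; 30 0 0 -0.3 0 0 0; 30 0 0 -0.3 0 0 0",
)

```text
time: 46.92
tool_pos: [0.4355, -0.0643, 0.221]
tool_rot: [0.003, 0.105, 0.994, -0.001]
contact_force: [0.7, 0.6, -4.1]
gripper_width: 0.619
grasp_force: 63.9
```

Run:
```python
from h import *
go((.612,-.1043,.22))
```

```text
tool [435.5 -64.3 221. ] yaw of y -0.211 zaxis [ 0.006 -0.002 -1.   ]
(0.612, -0.1043, 0.22) -> [-0.3619 -0.0041  0.0044]
```

>>> jog_arm(
  motion="30 -0.1 -0.001 0 0 0 0; 30 -0.2 -0.002 0 0 0 0; 30 -0.3 -0.003 0 0 0 0; 30 -0.363 -0.004 0 0 0 0; 30 -0.363 -0.004 0 0 0 0",
)

```text
time: 47.55
tool_pos: [0.6108, -0.1039, 0.2136]
tool_rot: [-0.003, 0.106, 0.994, 0.0]
contact_force: [-0.0, -0.3, -4.3]
gripper_width: 0.62
grasp_force: 63.9
```

>>> jog_arm(
  motion="30 0 0 0.03 0 0 0; 30 0 0 0.08 0 0 0; 30 0 0 0.12 0 0 0; 30 0 0 0.12 0 0 0; 30 0 0 0.12 0 0 0",
)

```text
time: 48.18
tool_pos: [0.611, -0.1038, 0.1582]
tool_rot: [0.0, 0.105, 0.994, -0.0]
contact_force: [0.6, -0.1, -2.4]
gripper_width: 0.619
grasp_force: 63.9
```

Run:
```python
from h import *
go((.6127,-.1044,.0695))
```

```text
tool [ 611.  -103.8  158.2] yaw of y -0.211 zaxis [ 0.001 -0.    -1.   ]
(0.6127, -0.1044, 0.0695) -> [-0.0034 -0.0004  0.1775]
```

>>> jog_arm(
  motion="30 -0.003 0 0.06 0 0 0; 30 -0.003 0 0.12 0 0 0; 30 -0.003 0 0.155 0 0 0; 30 -0.003 0 0.16 0 0 0; 30 -0.003 0 0.16 0 0 0",
)

```text
time: 48.8
tool_pos: [0.6133, -0.1043, 0.079]
tool_rot: [0.001, 0.105, 0.994, -0.0]
contact_force: [0.7, -0.7, -2.9]
gripper_width: 0.619
grasp_force: 64.0
```

>>> jog_arm(
  motion="30 0 0 0.003 0 0 0; 30 0 0 0.006 0 0 0; 30 0 0 0.01 0 0 0; 30 0 0 0.012 0 0 0; 30 0 0 0.012 0 0 0",
)

```text
time: 49.42
tool_pos: [0.6122, -0.1041, 0.0715]
tool_rot: [-0.0, 0.105, 0.994, 0.0]
contact_force: [0.1, -0.1, -3.2]
gripper_width: 0.618
grasp_force: 64.0
```

>>> jog_arm(
  motion="30 0 0 0.002 0 0 0; 30 0 0 0.004 0 0 0; 30 0 0 0.006 0 0 0; 30 0 0 0.006 0 0 0; 30 0 0 0.006 0 0 0",
)

```text
time: 50.05
tool_pos: [0.6127, -0.1041, 0.0696]
tool_rot: [0.0, 0.105, 0.994, -0.0]
contact_force: [-3.7, 0.6, 5.7]
gripper_width: 0.616
grasp_force: 64.3
```

Touchdown. Release, rise and move aside for a final check.

>>> jog_arm(
  motion="100 0 0 -0.002 0 0 0; 100 0 0 -0.002 0 0 0; 100 0 0 -0.002 0 0 0; 100 0 0 -0.002 0 0 0; 100 0 0 -0.06 0 0 0",
)

```text
time: 50.68
tool_pos: [0.6101, -0.1035, 0.0957]
tool_rot: [-0.003, 0.105, 0.994, 0.001]
contact_force: [-1.0, -0.7, -0.5]
gripper_width: 0.998
grasp_force: 0.0
```

>>> jog_arm(
  motion="100 0 0 -0.1 0 0 0; 100 0 0 -0.2 0 0 0; 100 0 0 -0.32 0 0 0; 100 0.1 0 -0.36 0 0 0; 100 0.2 0 -0.36 0 0 0",
)

```text
time: 51.3
tool_pos: [0.5149, -0.0833, 0.282]
tool_rot: [0.003, 0.105, 0.994, -0.001]
contact_force: [-0.8, -0.8, 0.4]
gripper_width: 1.0
grasp_force: 0.0
```

>>> jog_arm(
  motion="100 0.05 0 0 0 0 0; 100 0.1 0 0 0 0 0; 100 0.1 0 0 0 0 0; 100 0.1 0 0 0 0 0; 100 0.1 0 0 0 0 0",
)

```text
time: 51.92
tool_pos: [0.4663, -0.0728, 0.2785]
tool_rot: [-0.0, 0.105, 0.994, 0.0]
contact_force: [-0.3, -0.3, -0.3]
gripper_width: 1.0
grasp_force: 0.0
```

Run:
```python
from h import *
f=grab_frame("top");cv2.imwrite("pics/t3.png",f["color"][:,:,::-1])
for n,xy,a,b,r in[("jar",(.638,.019),.112,.13,.04),("can",(.612,-.104),.1,.135,.04),("bright",(.642,-.047),.027,.04,.033),("dark",(.453,-.342),.058,.075,.04)]:
    P,c=top_pts(f,xy,r,a,b);print(n,circ(P) if len(P) else 0)
```

```text
jar (array([638.9,  18.7,  27.4]), array([638.1,  18.7, 123.6]), 498)
can (array([ 611.2, -104.5,   27.3]), array([ 609.6, -103. ,  119.1]), 461)
bright (array([643.6, -48.6,  30.2]), array([643.1, -48.3,  34.6]), 512)
dark (array([ 452.8, -341. ,   30.9]), array([ 452.4, -340.1,   65.9]), 587)
```

View pics/t3.png

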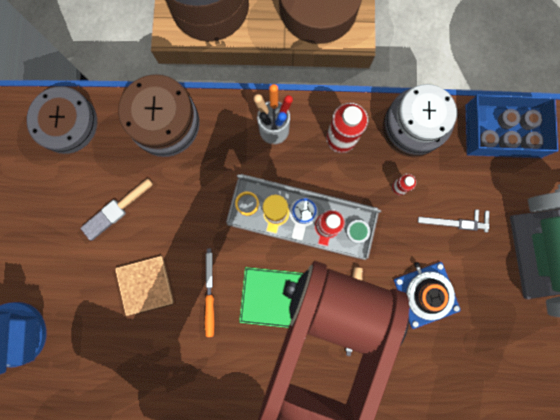

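The top view shows the jar (275,208), bright die (305,211) and can (332,222) on their spots, and the dark die centred in the turntable (433,296). All four measure within about 3 mm of target.

```bash
python3 -c "
from plant import *
print(job_done())"
```

```text
the job is handed in; nothing more can be done
None
```

The job is handed in: dark die in the turntable recess, bright die on the white spot, jar on yellow and can on red, each measured within about 3 mm of target beforehand; the hand-in returned no verdict.

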